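# Hang the hand magnifier in its ring stand

## Robot

A 6-joint arm with a two-finger parallel gripper is mounted at the origin on the work surface. World frame = base frame: x ahead of the robot, y to its left, z up, the work surface at z = 0. Lengths are in mm, angles in rad, forces in N, time in s.
With the tool pointing down it reaches from about 250 to 850 mm from the base axis. Payload 12.5 kg.
Tool frame: the origin (TCP) lies midway between the tips of the shut fingers; the grasp point (between the pads) lies 19 mm behind it (ctrl.tcp_to_grasp is the distance from the TCP to the grasp point, in mm); z points along the fingers, y is the line along which they close (so a half turn about z gives the same grasp; the last joint's range is limited). The gripper opens to 93 mm and grips with 3 to 60 N. Pads are 15 mm wide; open, the fingers measure 128 mm over their backs; the gripper's body (75 mm by 188 mm) begins 65 mm behind the grasp point.
Start: joints at [1.124, 0.351, 1.652, -0, 1.139, -0.085], TCP at [194.645, 514.391, 218.633] pointing down, gripper open.
Joint ranges: [-2.75, 2.75], [-0.79, 2.1], [0.01, 2.65], [-1.57, 4.71], [0.07, 3.14], [-2.87, 2.87]. Speed limits (rad/s): [2.22, 2.22, 2.79, 3.14, 3.14, 3.14].

## Interface

Orientations are given as a unit quaternion [w, x, y, z].
In Python, from rig import ctrl gives the robot as it stands.
- The arm moves only by the shell command python3 -m pendant 'ROWS' [FORCE]. ROWS is a JSON object of lists of equal length, an entry for each row: "angular": the turn, a rotation vector about the world's x, y, z each as a share of 2 rad, from -1 to 1, a list of three; "delta_pos": the shift along the world's x, y, z each as a share of 0.4 m, from -1 to 1, a list of three; "fingers": the gripper command: -1 is fully open, 1 is shut, values between are in proportion. In form: {"angular": [[rx, ry, rz], ...], "delta_pos": [[tx, ty, tz], ...], "fingers": [fingers, ...]}. A call has 1 to 20 rows; each row is the pose to reach, as a shift and turn from the pose commanded when the call began; what a row does not reach only later rows make up. A row lasts 1/8 s, in which the tool goes at most 62.5 mm and 10.7 degrees, less where a joint would pass 70% of its speed; a pose out of reach is approached as far as the arm can. A call with a number of a shift or a turn outside -1 to 1 is refused whole. A call with a gripper value outside its range is refused whole. The fingers move at their own pace and stop on an object; FORCE is the grip in N (left out, the last holds). Time passes only in rows, so rows that repeat a pose let the fingers close. It gives the time, the measured TCP pose, the force, the opening and the grip force at its end, in the units of the state.
- ctrl.observe(): the state, without advancing time (a new reading comes with each control period).
- ctrl.capture(name): name is "scene" or "top"; returns a dict with "img" (400x640x3 uint8, red, green, blue), "depth" (400x640 float32, mm along the optical axis (not along the pixel's ray), 0 where there is no reading), "fx", "fy", "cx", "cy" (pixels), "rvec" (rotation vector, rad) and "tvec" (3), from world to camera coordinates, as OpenCV has them. Camera axes: x right, y down, z forward; pixel columns grow to the right and rows downward; lengths in mm; the calibration is good to about 2 mm. A picture is of the moment at which its call begins.
- ctrl.finish_job(): hands the job in; it is judged then, once.
The state is a dict: "t": time; "joint_pos": joint angles; "joint_velocities": joint speeds; "joint_efforts": joint torques, N m; "tool_pos": TCP position; "tool_rot": TCP orientation; "force": force on the tool from outside, world axes, zero at the start; "wrist_torque": the same for the moment, N m; "opening": finger opening in mm; "grip_force": force on a finger pad.
Only numpy, scipy, OpenCV 4.12 (cv2) and the standard library are available. Lean on these libraries where they do the work, as an engineer would, in place of code of your own. Each camera call takes 0.05 s, during which the arm holds its last target. There are 200 camera calls.

## Task

Lift the hand magnifier out of the wooden block and put it away in the ring stand: handle first down through the steel ring, pushed gently until its metal collar sits fully home on the ring with the lens standing upright on top. The ring may be clamped nearer to or farther from the post, so feel for the hole and never press hard on the stand; leave everything else on the table where it is.

Things in the scene. Friction and masses are not known exactly. Their poses are not given: they have to be found in the camera images.
- magnifier: Loose hand magnifier, about 0.13 kg, upright, lens up, its collar resting on the block's top. Origin: centre of the handle's lower end; z up the handle, y across the lens's flat faces. Going up: round black handle 14 mm thick (0 to 85 mm, lower edge bevelled 1 mm), steel collar 26 mm across (85 to 93 mm), lens to 147 mm. When put away the lens may face any way.
- lens (a point): Centre of the magnifier's lens, 118 mm above the handle's end. The lens in its black rim is a solid round disc 58 mm across and 10 mm thick along the magnifier's y; it can be pinched across its faces from above; under load it may tip a little between the fingers.
- block: Fixed wooden block 80 x 80 mm, 100 mm high, with an 18 mm wide hole 90 mm deep in the middle of its top, in which the magnifier stands. Origin: centre of the underside; z up.
- stand: Fixed ring stand. Origin: centre of the underside of its base plate (130 mm along x, 100 mm along y, 12 mm thick); z up. A 14 mm post, 132 mm high, stands at x = +50 mm. Its clamping boss (26 mm cube, top at 125 mm) holds a level rod that carries the steel ring on the post's -x side, over the base plate. Pressing on the stand with more than 40 N is too hard.
- ring_middle (a point): Point on the stand, not the ring itself: stand x = -20 mm, y = 0, 120 mm up, level with the ring's flat top; axes as the stand's. The ring's axis crosses the stand's x line through it, up to 16 mm to either side (+x or -x): the rod is clamped differently each time, firmly, and this is not measured. It stays put.
- ring_hole (a point): Point on the stand 8 mm under ring_middle, level with the ring's mid height. Ring: 52 mm outer diameter, 16 mm high, plain round 16.5 mm hole, no funnel. Half way down a sprung ball at the +y side drags on the handle: the magnifier does not sink by weight alone but needs a push of some newtons. Fully home, collar on ring, the handle's end is 35 mm above the table.
- dropper_bottle: Bystander: small white dropper bottle, 28 mm across, 60 mm high; loose, to be left alone. Origin: centre of the underside.
- carton_tall: Bystander: white paper carton 60 x 60 x 90 mm; loose, to be left alone. Origin: centre of the underside.
- carton_flat: Bystander: flat blue carton 90 x 130 x 35 mm; loose, to be left alone. Origin: centre of the underside.
- slide_box: Bystander: slide box with clear lid, 100 x 130 x 55 mm; loose, to be left alone. Origin: centre of the underside.
- dish_stack: Bystander: stack of clear dishes, 90 mm across, 75 mm high; loose, to be left alone. Origin: centre of the underside.
- tape_roll: Bystander: roll of tape lying flat, 90 mm across, 20 mm high; loose, to be left alone. Origin: centre of the underside.
Mind the look-alikes: they are no part of the job. What is shaped like the stand but pink is not meant.

How it is judged (in metres and radians):
On the way, in this order (a step that is already met when the one before it is completed fails the run):
1. the magnifier is lifted clear of the block (height (world z) of magnifier above 0.105 m and contact force between magnifier and block below 0.01 N), for 0.1 s.
2. the handle's end has passed into the ring's hole (x of magnifier in the frame of stand between -0.043 and 0.003 m and y of magnifier in the frame of stand between -0.006 and 0.006 m and angle between magnifier's own z axis and vertical below 0.12 rad and height (world z) of magnifier between 0.045 and 0.11 m), for 0.02 s.
At the end, for the whole second after the job is handed in: The magnifier hangs in the ring stand at rest and released: handle's end 31.5 to 37.5 mm above the table (collar on the ring), within 6 mm of the stand's y = 0 line and between x = -43 and +3 mm of the stand, upright within 0.12 rad (x of magnifier in the frame of stand between -0.043 and 0.003 m and y of magnifier in the frame of stand between -0.006 and 0.006 m and angle between magnifier's own z axis and vertical below 0.12 rad and height (world z) of magnifier between 0.0315 and 0.0375 m and contact force between magnifier and stand above 0.1 N and linear speed of magnifier below 0.02 m/s and contact force between magnifier and the fingers below 0.05 N); the robot touches nothing.
It fails at once if the magnifier is pressed against the stand with more than 40 N (contact force between magnifier and stand above 40 N).
It fails at once if a bystander is moved more than 30 mm (distance of any of dropper_bottle, carton_tall, carton_flat, slide_box, dish_stack, tape_roll from where it was at the start of the episode above 0.03 m).
It also fails if it takes over 72 s, if anything falls off the work surface, if the arm or the gripper's body presses on something with over 40 N, if the wrist force passes 120 N, or if a joint passes its speed limit or range.

## Working session

There is one attempt and no reset: what is moved stays moved. The work goes in short steps, Python scripts to look and compute and a shell command to move; the robot and the scene stay as the last step left them, time stands still between calls to the robot, and variables do not carry over. Pictures are saved under pics/ and viewed, at most 10 in all, crops included, and the job is handed in when it is done.

```bash
ls; mkdir -p pics; cat > h.py <<'E'
import numpy as np,cv2
from rig import ctrl
def cap(n,save=None):
    c=ctrl.capture(n); c['R']=cv2.Rodrigues(np.array(c['rvec'],float))[0]; c['t']=np.array(c['tvec'],float).ravel()
    if save: cv2.imwrite(save,c['img'][:,:,::-1])
    return c
def ray(c,u,v,z):
    d=c['R'].T@np.array([(u-c['cx'])/c['fx'],(v-c['cy'])/c['fy'],1]); o=-c['R'].T@c['t']
    return o+d*(z-o[2])/d[2]
def cloud(c):
    v,u=np.mgrid[0:400,0:640]; D=c['depth']
    p=np.stack([(u-c['cx'])/c['fx']*D,(v-c['cy'])/c['fy']*D,D],-1)
    return (p-c['t'])@c['R']
E
python3 - <<'E'
from h import *
a=cap('scene','pics/s0.png');b=cap('top','pics/t0.png')
for c in(a,b): print(c['fx'],c['cx'],c['cy'],-c['R'].T@c['t'],c['R'][2],(c['depth']>0).mean())
print(ctrl.observe())
E
```

```text
pics
401.2650458325953 311.54529912851996 201.2994015237795 [928.4898067  563.93237895 997.44881202] [-0.37250177 -0.5063401  -0.77772883] 0.99621875
471.70259683493543 315.2545543453978 205.05889927517325 [2.91628741e+02 1.59418877e+00 1.67093012e+03] [ 0.12755473  0.00257675 -0.99182819] 0.9958359375
{'t': 0.1, 'joint_pos': array([ 1.12441127e+00,  3.51176826e-01,  1.65232000e+00,  1.75017920e-05,
        1.13908664e+00, -8.46210397e-02]), 'joint_velocities': array([-9.28357794e-05, -1.52011547e-04, -2.03785209e-03, -1.70508947e-03,
        4.15826538e-04,  5.73953739e-04]), 'joint_efforts': array([ 6.55478361e-04, -4.98033285e+01, -2.85703325e+01,  6.99839252e-02,
        2.38350680e-02, -2.50382806e-05]), 'tool_pos': array([194.51683057, 514.14712009, 218.17352636]), 'tool_rot': array([-1.37659674e-04,  1.79900846e-01,  9.83684624e-01, -4.75962177e-04]), 'force': array([ 1.61362334, -0.1749182 ,  0.30457013]), 'wrist_torque': array([ 0.02271288, -0.04750545, -0.02202628]), 'grip_force': 0.0, 'opening': 93.11677539743188}
```

View pics/s0.png

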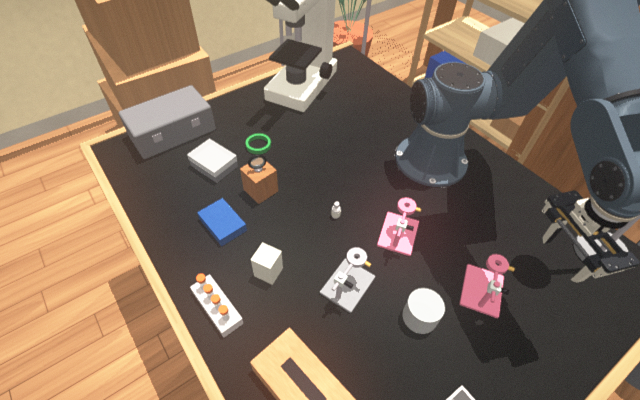

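View pics/t0.png

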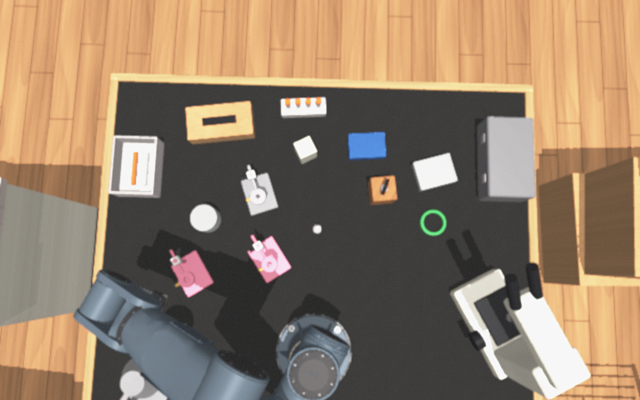

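The scene view shows the grey stand at (348,280), pink look-alikes at (400,232) and (485,285), and the magnifier in the block at (259,175). In the top view the grey stand is at (259,190), the pink ones at (269,258) and (190,272), and the block with the magnifier at (383,187). Only the grey stand fits the description, because the other two are pink. I'll confirm that in a crop and measure.

```bash
python3 - <<'E'
from h import *
a=cap('scene');b=cap('top')
def crop(c,x,y,w,h,k): return cv2.resize(c['img'][y:y+h,x:x+w,::-1],None,fx=k,fy=k,interpolation=cv2.INTER_CUBIC)
o=np.vstack([np.hstack([crop(a,310,240,80,60,5),crop(a,230,145,80,60,5)]),np.hstack([crop(b,225,160,80,60,5),crop(b,345,157,80,60,5)])])
cv2.imwrite('pics/c1.png',o)
for n,c in(('scene',a),('top',b)):
    P=cloud(c); c['P']=P
    for nm,(x0,y0,x1,y1) in {'stand':(310,240,390,315) if n=='scene' else (235,160,285,220),'mag':(230,150,285,205) if n=='scene' else (360,165,405,210)}.items():
        Q=P[y0:y1,x0:x1].reshape(-1,3); I=c['img'][y0:y1,x0:x1].reshape(-1,3).astype(int)
        print(n,nm)
        for lo,hi in((6,18),(95,108),(108,118),(118,123.5),(123.5,128),(128,140),(140,200)):
            m=(Q[:,2]>lo)&(Q[:,2]<hi)
            if m.sum()>3:
                r=cv2.minAreaRect(Q[m][:,:2].astype(np.float32))
                print(lo,hi,m.sum(),Q[m].mean(0).round(1),Q[m].min(0).round(),Q[m].max(0).round(),np.round(np.r_[r[0],r[1],r[2]],1))
E
```

```text
scene stand
6 18 1345 [533.7 216.2  11.5] [353. 145.   6.] [620. 279.  17.] [487.8 177.7 259.3 128.3  19. ]
95 108 19 [549.5 220.3 105.2] [511. 189. 100.] [604. 245. 108.] [556.5 215.3  97.   43.9  13.5]
108 118 244 [553.1 223.4 114.8] [494. 179. 108.] [622. 260. 118.] [555.7 227.1 132.2  62.6  22. ]
118 123.5 253 [533.1 209.1 120.3] [493. 178. 118.] [617. 258. 123.] [549.5 227.3 128.7  62.9  28.7]
123.5 128 50 [589.8 229.1 125.1] [535. 209. 124.] [605. 243. 128.] [568.4 219.3  70.2  24.   22.3]
128 140 24 [590.5 228.3 131.3] [585. 222. 128.] [596. 234. 134.] [590.2 227.8  12.3  11.4  83.6]
scene mag
6 18 151 [ 550.6 -268.2   11.9] [ 453. -399.    6.] [ 606. -174.   18.] [ 551.6 -287.8  242.5  136.1   69.8]
95 108 380 [ 565.9 -207.3   99.3] [ 516. -259.   95.] [ 605. -174.  108.] [ 560.6 -218.7   82.4   83.7    6.7]
108 118 34 [ 561.8 -215.   113.3] [ 542. -224.  109.] [ 580. -207.  118.] [ 562.4 -211.8   11.7   40.1   69.9]
118 123.5 17 [ 563.8 -215.8  121.4] [ 542. -224.  118.] [ 585. -207.  123.] [ 563.6 -215.7    5.8   45.4   68.1]
123.5 128 17 [ 556.9 -214.2  125.2] [ 538. -225.
[... 740 characters left out ...]
 249. 128.] [549.5 212.3 102.8  38.9  27.5]
128 140 15 [585.7 223.2 132.4] [580. 215. 128.] [591. 236. 139.] [586.7 224.5  22.6   9.3  49.2]
top mag
6 18 111 [ 581.7 -223.5    8.7] [ 496. -309.    6.] [ 660. -151.   17.] [ 577.9 -231.7  160.1  159.     1.4]
95 108 447 [ 554.9 -221.7  100.4] [ 512. -266.   95.] [ 600. -180.  108.] [ 556.  -223.6   80.4   80.8    6.8]
108 118 15 [ 551.  -220.5  110.2] [ 516. -260.  108.] [ 595. -179.  114.] [ 555.9 -223.2   79.    71.6   13.1]
128 140 7 [ 550.4 -218.2  134.3] [ 529. -226.  131.] [ 579. -212.  140.] [ 554.6 -218.4    5.9   51.6   79.5]
140 200 52 [ 553.6 -221.9  154.9] [ 531. -234.  141.] [ 580. -212.  167.] [ 554.9 -223.     9.9   53.4   70.8]
```

View pics/c1.png

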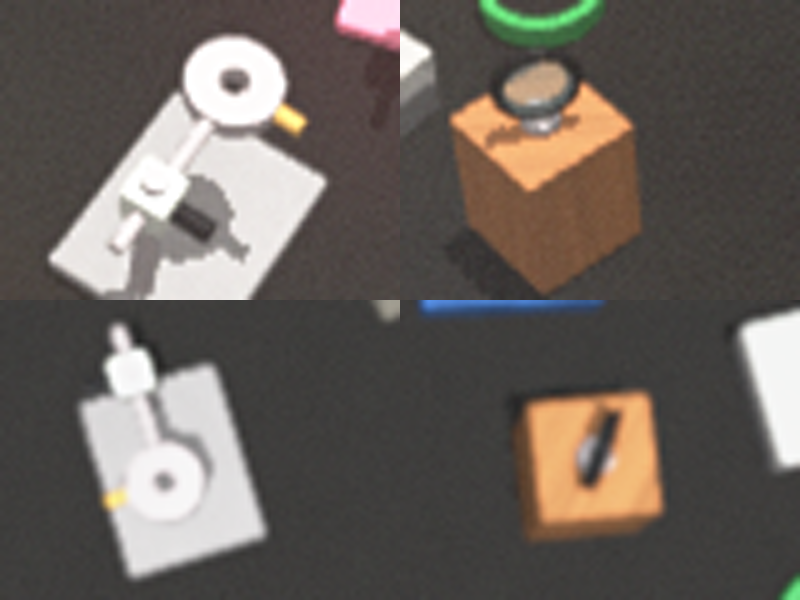

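The crop confirms it: a grey base plate and a white ring, with the hole at scene (356.7,256) and top (258,196). The magnifier's lens runs mostly along world x. Next I'll measure the ring, post and lens from both views.

```bash
cat > m.py <<'E'
from h import *
def tri(a,b,pa,pb):
    A=[];B=[]
    for c,p in((a,pa),(b,pb)):
        o=-c['R'].T@c['t'];d=c['R'].T@np.array([(p[0]-c['cx'])/c['fx'],(p[1]-c['cy'])/c['fy'],1]);d/=np.linalg.norm(d)
        M=np.eye(3)-np.outer(d,d);A.append(M);B.append(M@o)
    return np.linalg.solve(sum(A),sum(B))
E
python3 - <<'E'
from m import *
C={n:cap(n) for n in('scene','top')}
H={}
for n,c in C.items():
    x0,y0,w,h=(345,247,25,20) if n=='scene' else (247,186,22,20)
    g=cv2.cvtColor(c['img'],cv2.COLOR_RGB2GRAY)[y0:y0+h,x0:x0+w]
    G=cv2.resize(g,None,fx=8,fy=8,interpolation=cv2.INTER_CUBIC)
    for t in(185,200):
        m=(G>t).astype(np.uint8); cs,hi=cv2.findContours(m,cv2.RETR_CCOMP,cv2.CHAIN_APPROX_NONE)
        for q,k in zip(cs,hi[0]):
            A=cv2.contourArea(q)
            if A>400 and len(q)>5:
                e=cv2.fitEllipse(q); p=((e[0][0]+.5)/8-.5+x0,(e[0][1]+.5)/8-.5+y0)
                print(n,t,'hole' if k[3]>=0 else 'out',A/64,np.round(p,2),np.round(np.array(e[1])/8,1),ray(c,*p,120 if k[3]<0 else 116).round(1))
    # base plate: grey low sat, z 6..18
    P=cloud(c);I=c['img'].astype(int);s=np.ptp(I,2);m=(s<25)&(I.mean(2)>110)&(P[...,2]>7)&(P[...,2]<17)
    x0,y0,x1,y1=(315,243,385,315) if n=='scene' else (235,163,285,220)
    k=np.zeros_like(m);k[y0:y1,x0:x1]=1;m&=k
    r=cv2.minAreaRect(P[m][:,:2].astype(np.float32));print('base',m.sum(),np.round(np.r_[r[0],r[1],r[2]],1))
    m=(P[...,2]>128)&(P[...,2]<140)&k;print('post',P[m].mean(0).round(1))
E
```

```text
scene 185 out 325.8984375 [356.41 257.66] [20.3 24.6] [521.7 206.9 120. ]
scene 185 hole 24.359375 [356.46 255.79] [5.2 6. ] [516.2 201.  116. ]
scene 200 out 314.1953125 [356.35 257.67] [20.  24.5] [521.8 206.8 120. ]
scene 200 hole 27.1953125 [356.45 255.77] [5.5 6.3] [516.2 201.  116. ]
base 1214 [543.2 211.8 130.6  99.8  19.5]
post [590.6 228.2 131.2]
top 185 out 391.1171875 [257.27 195.65] [22.8 25. ] [517.2 199.1 120. ]
top 185 hole 9.6953125 [257.38 195.83] [3.3 3.8] [517.2 199.2 116. ]
top 200 out 379.234375 [257.28 195.59] [23.  24.6] [517.4 199.1 120. ]
top 200 hole 12.7890625 [257.38 195.85] [3.8 4.3] [517.1 199.2 116. ]
base 614 [551.5 210.6 155.6  99.4  19.3]
post [580.7 222.2 131. ]
```

```bash
python3 -m pendant '{"angular":[[0,0,0],[0,0,0],[0,0,0],[0,0,0],[0,0,0],[0,0,0],[0,0,0],[0,0,0],[0,0,0],[0,0,0]],"delta_pos":[[0.454,-0.915,0],[0.454,-0.915,0],[0.454,-0.915,0],[0.454,-0.915,0],[0.454,-0.915,0],[0.454,-0.915,0],[0.454,-0.915,0],[0.454,-0.915,0],[0.454,-0.915,0],[0.454,-0.915,0]],"fingers":[-1,-1,-1,-1,-1,-1,-1,-1,-1,-1]}' 30
python3 -m pendant '{"angular":[[0,0,0],[0,0,0],[0,0,0],[0,0,0],[0,0,0],[0,0,0],[0,0,0],[0,0,0],[0,0,0],[0,0,0]],"delta_pos":[[0.454,-0.915,0],[0.454,-0.915,0],[0.454,-0.915,0],[0.454,-0.915,0],[0.454,-0.915,0],[0.454,-0.915,0],[0.454,-0.915,0],[0.454,-0.915,0],[0.454,-0.915,0],[0.454,-0.915,0]],"fingers":[-1,-1,-1,-1,-1,-1,-1,-1,-1,-1]}'
python3 - <<'E'
from h import *
a=cap('scene','pics/s2.png');b=cap('top')
o=np.hstack([cv2.resize(c['img'][y:y+100,x:x+80,::-1],None,fx=5,fy=5) for c,x,y in((a,225,95),(b,343,140))])
cv2.imwrite('pics/c2.png',o)
E
```

```text
t: 1.55
tool_pos: [375.9, 149.2, 218.6]
tool_rot: [-0.0, 0.179, 0.984, 0.0]
force: [0.3, -0.3, -0.0]
opening: 93.2
grip_force: 0.0
t: 2.8
tool_pos: [557.7, -216.2, 218.8]
tool_rot: [-0.0, 0.179, 0.984, 0.0]
force: [0.8, 0.6, 0.2]
opening: 92.9
grip_force: 0.0
```

View pics/c2.png

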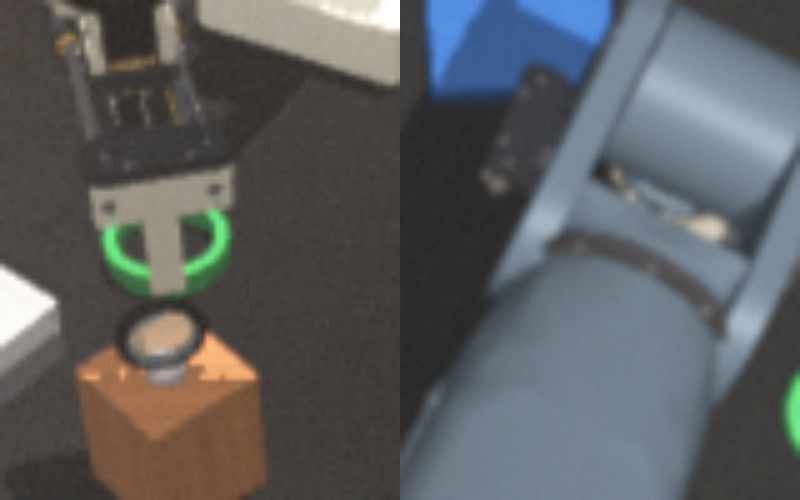

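The crop shows the finger straight above the lens at scene (258,152), with the lens at (257,163). The arm hides the top view here. Next: descend and grip.

```bash
python3 -m pendant '{"angular":[[0,0,0],[0,0,0],[0,0,0],[0,0,0],[0,0,0],[0,0,0],[0,0,0],[0,0,0],[0,0,0],[0,0,0],[0,0,0],[0,0,0]],"delta_pos":[[0,0,-0.1],[0,0,-0.2],[0,0,-0.265],[0,0,-0.265],[0,0,-0.265],[0,0,-0.265],[0,0,-0.265],[0,0,-0.265],[0,0,-0.265],[0,0,-0.265],[0,0,-0.265],[0,0,-0.265]],"fingers":[-1,-1,-1,-1,1,1,1,1,1,1,1,1]}' 40
```

```text
t: 4.4
tool_pos: [557.8, -217.6, 112.6]
tool_rot: [-0.0, 0.18, 0.984, 0.0]
force: [-0.1, 0.2, 0.4]
opening: 17.8
grip_force: 0.0
```

```bash
python3 -m pendant '{"angular":[[0,0,0],[0,0,0],[0,0,0],[0,0,0],[0,0,0],[0,0,0]],"delta_pos":[[0,0,0],[0,0,0],[0,0,0],[0,0,0],[0,0,0],[0,0,0]],"fingers":[1,1,1,1,1,1]}' 40
```

```text
t: 5.15
tool_pos: [557.7, -218.0, 112.6]
tool_rot: [-0.0, 0.18, 0.984, -0.0]
force: [-2.4, -5.2, -0.9]
opening: 9.8
grip_force: 40.0
```

```bash
python3 -m pendant '{"angular":[[0,0,0],[0,0,0],[0,0,0],[0,0,0],[0,0,0],[0,0,0],[0,0,0],[0,0,0],[0,0,0],[0,0,0],[0,0,0],[0,0,0]],"delta_pos":[[0,0,0.1],[0,0,0.2],[0,0,0.3],[0,0,0.375],[0,0,0.375],[-0.02,0.1,0.375],[-0.03,0.2,0.375],[-0.04,0.3,0.375],[-0.05,0.4,0.375],[-0.06,0.5,0.375],[-0.06,0.55,0.375],[-0.06,0.55,0.375]],"fingers":[1,1,1,1,1,1,1,1,1,1,1,1]}' 40
python3 -m pendant '{"angular":[[0,0,0],[0,0,0],[0,0,0],[0,0,0],[0,0,0],[0,0,0],[0,0,0],[0,0,0]],"delta_pos":[[-0.01,0.1,0],[-0.02,0.2,0],[-0.03,0.3,0],[-0.04,0.4,0],[-0.04,0.5,0],[-0.04,0.5,-0.05],[-0.04,0.5,-0.05],[-0.04,0.5,-0.05]],"fingers":[1,1,1,1,1,1,1,1]}'
python3 - <<'E'
from h import *
a=cap('scene','pics/s3.png')
print(ctrl.observe()['tool_pos'])
cv2.imwrite('pics/c3.png',cv2.resize(a['img'][175:275,300:410,::-1],None,fx=6,fy=6,interpolation=cv2.INTER_CUBIC))
E
```

```text
t: 6.65
tool_pos: [533.7, 3.1, 261.8]
tool_rot: [-0.001, 0.179, 0.984, -0.0]
force: [0.8, 0.0, -1.1]
opening: 9.7
grip_force: 40.0
t: 7.65
tool_pos: [518.4, 201.5, 243.0]
tool_rot: [0.0, 0.181, 0.984, -0.0]
force: [-0.2, -0.1, -1.4]
opening: 9.7
grip_force: 40.0
[518.41896657 201.61450919 243.21992018]
```

View pics/c3.png

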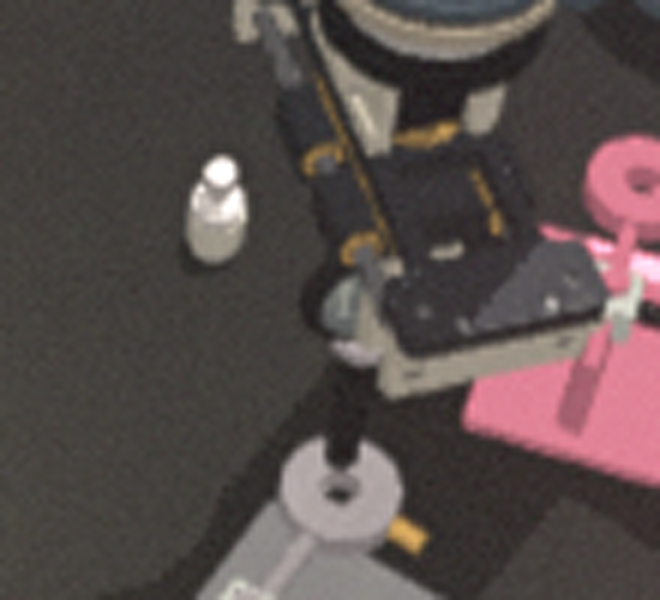

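The crop shows the handle's end at scene (356.8,251) and the hole at (356.8,256.5). The columns line up, and the handle looks about 2 mm too far from the camera. I'll lower to just above the ring and look closer.

```bash
python3 -m pendant '{"angular":[[0,0,0],[0,0,0],[0,0,0],[0,0,0]],"delta_pos":[[0.0025,0.004,-0.02],[0.0025,0.004,-0.0425],[0.0025,0.004,-0.0425],[0.0025,0.004,-0.0425]],"fingers":[1,1,1,1]}' 40
python3 - <<'E'
from h import *
ims=[]
for i in range(4): a=cap('scene'); ims.append(a['img'].astype(float))
I=np.mean(ims,0).clip(0,255).astype(np.uint8)
np.save('I.npy',I)
o=cv2.resize(I[225:275,325:390,::-1],None,fx=12,fy=12,interpolation=cv2.INTER_CUBIC)
o=cv2.convertScaleAbs(o,alpha=1.5)
cv2.imwrite('pics/c4.png',o)
# predicted pixels
def pr(p): q=a['R']@np.array(p,float)+a['t']; return a['fx']*q[0]/q[2]+a['cx'],a['fy']*q[1]/q[2]+a['cy']
t=ctrl.observe()['tool_pos'];print(t, 'end pred',pr([t[0],t[1],t[2]-102.6]),'ring pred',pr([517.6,202.5,120]),'px/mm',np.array(pr([t[0]+.593,t[1]+.806,120]))-pr([t[0],t[1],120]))
E
```

```text
t: 8.2
tool_pos: [518.9, 204.0, 225.7]
tool_rot: [0.0, 0.18, 0.984, 0.0]
force: [-0.6, -1.0, -1.2]
opening: 10.1
grip_force: 40.0
[518.92889911 204.05405567 225.83908148] end pred (np.float64(356.6731368961367), np.float64(255.65919701754117)) ring pred (np.float64(356.56032834885065), np.float64(255.6347054966256)) px/mm [0.02213666 0.3411811 ]
```

View pics/c4.png

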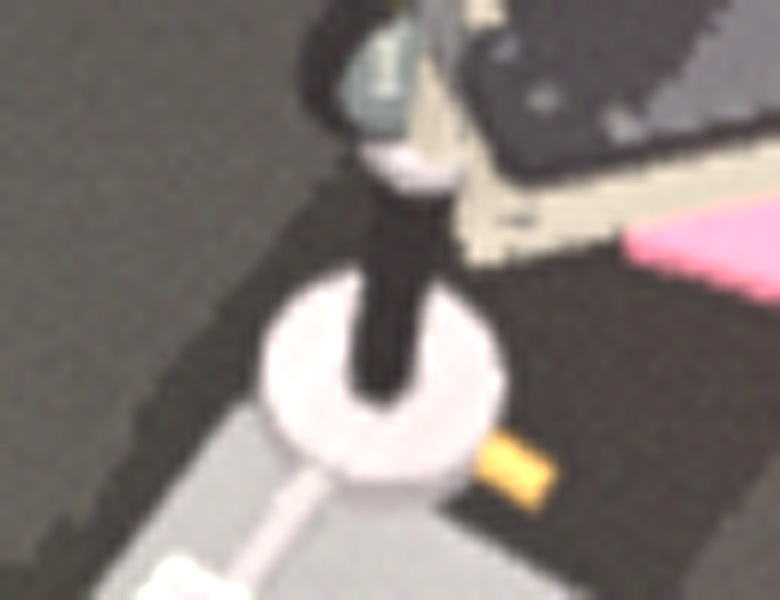

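The crop shows the handle's end and the hole merged at about (356.8,257), centred sideways on the ring. From here I'll feel downward.

```bash
python3 -m pendant '{"angular":[[0,0,0],[0,0,0],[0,0,0],[0,0,0]],"delta_pos":[[0,0,-0.003],[0,0,-0.006],[0,0,-0.009],[0,0,-0.009]],"fingers":[1,1,1,1]}' 40
python3 -m pendant '{"angular":[[0,0,0],[0,0,0],[0,0,0]],"delta_pos":[[0,0,-0.002],[0,0,-0.004],[0,0,-0.004]],"fingers":[1,1,1]}' 40
```

```text
t: 8.9
tool_pos: [518.8, 204.0, 221.9]
tool_rot: [-0.0, 0.18, 0.984, -0.0]
force: [0.4, 0.3, -0.3]
opening: 10.1
grip_force: 40.0
t: 9.28
tool_pos: [518.8, 204.0, 220.4]
tool_rot: [-0.0, 0.18, 0.984, -0.0]
force: [0.1, 0.2, -1.8]
opening: 9.6
grip_force: 40.0
```

```bash
python3 -m pendant '{"angular":[[0,0,0],[0,0,0],[0,0,0]],"delta_pos":[[0,0,-0.002],[0,0,-0.004],[0,0,-0.004]],"fingers":[1,1,1]}' 40
python3 -m pendant '{"angular":[[0,0,0],[0,0,0],[0,0,0]],"delta_pos":[[0,0,-0.002],[0,0,-0.004],[0,0,-0.004]],"fingers":[1,1,1]}' 40
```

```text
t: 9.65
tool_pos: [518.8, 204.0, 218.7]
tool_rot: [-0.0, 0.18, 0.984, -0.0]
force: [-0.1, 0.6, -1.3]
opening: 9.8
grip_force: 40.0
t: 10.02
tool_pos: [518.9, 204.0, 217.4]
tool_rot: [0.0, 0.18, 0.984, 0.0]
force: [-0.4, 0.3, 0.8]
opening: 9.9
grip_force: 40.0
```

```bash
python3 -m pendant '{"angular":[[0,0,0],[0,0,0],[0,0,0]],"delta_pos":[[0,0,-0.002],[0,0,-0.004],[0,0,-0.004]],"fingers":[1,1,1]}' 40
python3 -m pendant '{"angular":[[0,0,0],[0,0,0],[0,0,0]],"delta_pos":[[0,0,-0.002],[0,0,-0.004],[0,0,-0.004]],"fingers":[1,1,1]}' 40
```

```text
t: 10.4
tool_pos: [519.1, 204.1, 217.0]
tool_rot: [0.001, 0.18, 0.984, 0.0]
force: [-3.9, -0.8, 12.9]
opening: 9.7
grip_force: 40.0
t: 10.78
tool_pos: [519.3, 204.0, 216.6]
tool_rot: [0.001, 0.18, 0.984, 0.0]
force: [-6.9, -3.1, 23.7]
opening: 9.7
grip_force: 40.0
```

Contact came at TCP z 217.3. The collar rested at 100 mm, so the handle's end is at TCP−97.6, which puts this contact on the ring's top at 120. The side force and the view both say the hole lies toward −x, −y. I'll back up, shift about 2.5 mm and feel again.

```bash
python3 -m pendant '{"angular":[[0,0,0],[0,0,0],[0,0,0],[0,0,0],[0,0,0]],"delta_pos":[[0,0,0.014],[0,0,0.014],[-0.004,-0.005,0.014],[-0.004,-0.005,0.014],[-0.004,-0.005,0.014]],"fingers":[1,1,1,1,1]}' 40
python3 -m pendant '{"angular":[[0,0,0],[0,0,0],[0,0,0],[0,0,0]],"delta_pos":[[0,0,-0.003],[0,0,-0.006],[0,0,-0.009],[0,0,-0.009]],"fingers":[1,1,1,1]}' 40
```

```text
t: 11.4
tool_pos: [517.2, 201.9, 219.4]
tool_rot: [-0.0, 0.18, 0.984, -0.0]
force: [-0.2, -0.8, -1.2]
opening: 9.5
grip_force: 40.0
t: 11.9
tool_pos: [517.3, 202.0, 216.3]
tool_rot: [0.0, 0.18, 0.984, 0.0]
force: [-2.0, 0.3, 3.5]
opening: 10.0
grip_force: 40.0
```

```bash
python3 -m pendant '{"angular":[[0,0,0],[0,0,0],[0,0,0]],"delta_pos":[[0,0,-0.002],[0,0,-0.004],[0,0,-0.004]],"fingers":[1,1,1]}' 40
python3 - <<'E'
from h import *
I=np.mean([cap('scene')['img'].astype(float) for _ in range(3)],0).clip(0,255).astype(np.uint8)
o=cv2.resize(I[225:275,325:390,::-1],None,fx=12,fy=12,interpolation=cv2.INTER_CUBIC)
cv2.imwrite('pics/c5.png',cv2.convertScaleAbs(o,alpha=1.3))
E
```

```text
t: 12.28
tool_pos: [516.7, 201.9, 214.0]
tool_rot: [-0.001, 0.18, 0.984, -0.0]
force: [-2.2, -0.2, -0.7]
opening: 9.8
grip_force: 40.0
```

View pics/c5.png

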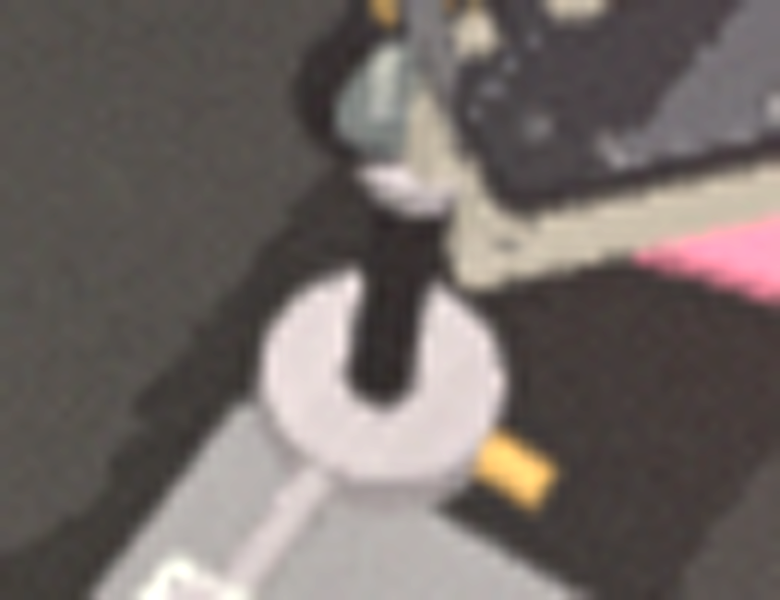

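The crop shows the collar lower and the handle's end inside the hole at (356.8,256). The force dropped as it slid in. A −2 N x bias remains, so I'll ease x a little and continue down gently.

```bash
python3 -m pendant '{"angular":[[0,0,0],[0,0,0],[0,0,0],[0,0,0]],"delta_pos":[[-0.0015,0,0],[-0.0015,0,-0.003],[-0.0015,0,-0.006],[-0.0015,0,-0.006]],"fingers":[1,1,1,1]}' 40
python3 -m pendant '{"angular":[[0,0,0],[0,0,0],[0,0,0]],"delta_pos":[[0,0,-0.003],[0,0,-0.006],[0,0,-0.006]],"fingers":[1,1,1]}' 40
```

```text
t: 12.92
tool_pos: [516.6, 201.9, 211.9]
tool_rot: [-0.0, 0.18, 0.984, -0.0]
force: [-3.6, -1.0, -0.7]
opening: 9.9
grip_force: 40.0
t: 13.3
tool_pos: [516.6, 201.9, 209.5]
tool_rot: [-0.0, 0.18, 0.984, -0.0]
force: [-3.8, -1.4, 2.1]
opening: 9.8
grip_force: 40.0
```

```bash
python3 -m pendant '{"angular":[[0,0,0],[0,0,0],[0,0,0],[0,0,0]],"delta_pos":[[-0.003,-0.001,0],[-0.003,-0.001,0],[-0.003,-0.001,-0.003],[-0.003,-0.001,-0.003]],"fingers":[1,1,1,1]}' 40
python3 -m pendant '{"angular":[[0,0,0],[0,0,0],[0,0,0]],"delta_pos":[[0,0,-0.003],[0,0,-0.006],[0,0,-0.006]],"fingers":[1,1,1]}' 40
```

```text
t: 13.8
tool_pos: [515.8, 201.5, 208.4]
tool_rot: [0.0, 0.18, 0.984, 0.0]
force: [2.4, -2.0, -1.3]
opening: 10.0
grip_force: 40.0
t: 14.18
tool_pos: [515.4, 201.5, 205.7]
tool_rot: [-0.0, 0.18, 0.984, -0.0]
force: [1.7, -2.7, -1.7]
opening: 9.8
grip_force: 40.0
```

```bash
python3 -m pendant '{"angular":[[0,0,0],[0,0,0],[0,0,0],[0,0,0]],"delta_pos":[[0.001,-0.001,-0.004],[0.001,-0.001,-0.008],[0.001,-0.001,-0.012],[0.001,-0.001,-0.012]],"fingers":[1,1,1,1]}' 40
python3 -m pendant '{"angular":[[0,0,0],[0,0,0],[0,0,0],[0,0,0]],"delta_pos":[[0,0,-0.004],[0,0,-0.008],[0,0,-0.012],[0,0,-0.012]],"fingers":[1,1,1,1]}' 40
```

```text
t: 14.68
tool_pos: [515.7, 201.2, 200.9]
tool_rot: [-0.0, 0.18, 0.984, -0.0]
force: [2.3, -1.8, -2.9]
opening: 9.9
grip_force: 40.0
t: 15.18
tool_pos: [515.8, 201.2, 196.2]
tool_rot: [-0.0, 0.18, 0.984, -0.0]
force: [1.3, -2.5, -1.6]
opening: 9.9
grip_force: 40.0
```

```bash
python3 - <<'E'
from h import *
I=np.mean([cap('scene')['img'].astype(float) for _ in range(3)],0).clip(0,255).astype(np.uint8)
o=cv2.resize(I[225:275,325:390,::-1],None,fx=12,fy=12,interpolation=cv2.INTER_CUBIC)
cv2.imwrite('pics/c6.png',cv2.convertScaleAbs(o,alpha=1.3))
E
```

```text
(no output)
```

View pics/c6.png

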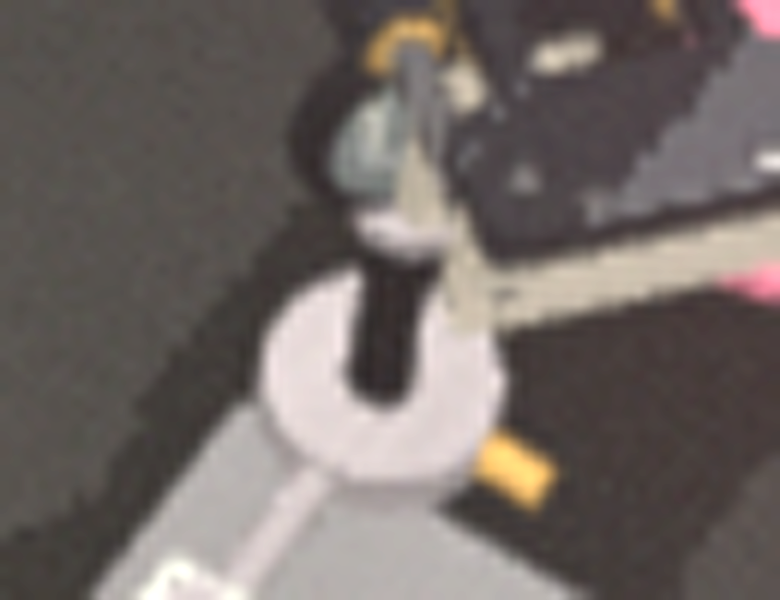

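The crop shows the handle sinking through the ring, with the collar at (357,244). Continuing down.

```bash
python3 -m pendant '{"angular":[[0,0,0],[0,0,0],[0,0,0],[0,0,0],[0,0,0]],"delta_pos":[[0,-0.001,-0.008],[0,-0.001,-0.016],[0,-0.001,-0.024],[0,-0.001,-0.03],[0,-0.001,-0.03]],"fingers":[1,1,1,1,1]}' 40
python3 -m pendant '{"angular":[[0,0,0],[0,0,0],[0,0,0],[0,0,0],[0,0,0]],"delta_pos":[[0,0,-0.008],[0,0,-0.016],[0,0,-0.024],[0,0,-0.03],[0,0,-0.03]],"fingers":[1,1,1,1,1]}' 40
```

```text
t: 15.95
tool_pos: [515.6, 200.7, 184.0]
tool_rot: [-0.0, 0.18, 0.984, -0.0]
force: [0.0, -1.9, -1.9]
opening: 9.6
grip_force: 40.0
t: 16.58
tool_pos: [515.7, 200.7, 172.0]
tool_rot: [-0.0, 0.18, 0.984, -0.0]
force: [0.1, -1.4, -2.2]
opening: 10.1
grip_force: 40.0
```

```bash
python3 -m pendant '{"angular":[[0,0,0],[0,0,0],[0,0,0],[0,0,0],[0,0,0]],"delta_pos":[[0,-0.001,-0.01],[0,-0.001,-0.02],[0,-0.001,-0.03],[0,-0.001,-0.04],[0,-0.001,-0.04]],"fingers":[1,1,1,1,1]}' 40
python3 -m pendant '{"angular":[[0,0,0],[0,0,0],[0,0,0],[0,0,0],[0,0,0]],"delta_pos":[[0,0,-0.01],[0,0,-0.02],[0,0,-0.03],[0,0,-0.038],[0,0,-0.038]],"fingers":[1,1,1,1,1]}' 40
```

```text
t: 17.2
tool_pos: [515.6, 200.4, 155.8]
tool_rot: [-0.0, 0.18, 0.984, -0.0]
force: [0.6, 1.8, -4.7]
opening: 9.8
grip_force: 40.0
t: 17.82
tool_pos: [515.8, 200.4, 140.7]
tool_rot: [-0.0, 0.18, 0.984, -0.0]
force: [0.2, 2.9, -4.4]
opening: 9.7
grip_force: 40.0
```

```bash
python3 -m pendant '{"angular":[[0,0,0],[0,0,0],[0,0,0],[0,0,0]],"delta_pos":[[0,0.001,-0.005],[0,0.001,-0.01],[0,0.001,-0.015],[0,0.001,-0.015]],"fingers":[1,1,1,1]}' 40
python3 -m pendant '{"angular":[[0,0,0],[0,0,0],[0,0,0]],"delta_pos":[[0,0,-0.002],[0,0,-0.004],[0,0,-0.004]],"fingers":[1,1,1]}' 40
```

```text
t: 18.32
tool_pos: [515.8, 200.6, 134.9]
tool_rot: [-0.0, 0.18, 0.984, -0.0]
force: [0.5, 0.1, -2.2]
opening: 9.8
grip_force: 40.0
t: 18.7
tool_pos: [515.9, 200.7, 133.5]
tool_rot: [0.0, 0.18, 0.984, -0.0]
force: [1.1, -1.1, -1.6]
opening: 9.7
grip_force: 40.0
```

```bash
python3 -m pendant '{"angular":[[0,0,0],[0,0,0],[0,0,0]],"delta_pos":[[0,0,-0.002],[0,0,-0.004],[0,0,-0.004]],"fingers":[1,1,1]}' 40
python3 -m pendant '{"angular":[[0,0,0],[0,0,0],[0,0,0]],"delta_pos":[[0,0,-0.002],[0,0,-0.003],[0,0,-0.003]],"fingers":[1,1,1]}' 40
```

```text
t: 19.08
tool_pos: [516.0, 200.7, 132.5]
tool_rot: [0.0, 0.18, 0.984, 0.0]
force: [-1.0, -3.2, 6.7]
opening: 10.0
grip_force: 40.0
t: 19.45
tool_pos: [516.0, 200.7, 132.4]
tool_rot: [0.0, 0.18, 0.984, 0.0]
force: [-5.2, -4.6, 17.9]
opening: 9.9
grip_force: 40.0
```

Contact at TCP z 132.5 matches the collar being home (132.6 expected). I'll relieve the load, open and withdraw.

```bash
python3 -m pendant '{"angular":[[0,0,0],[0,0,0],[0,0,0],[0,0,0],[0,0,0],[0,0,0],[0,0,0],[0,0,0]],"delta_pos":[[0,0,0.002],[0,0,0.002],[0,0,0.002],[0,0,0.002],[0,0,0.002],[0,0,0.002],[0,0,0.002],[0,0,0.002]],"fingers":[1,0.5,0.2,0,-0.3,-0.6,-0.6,-0.6]}' 20
python3 -m pendant '{"angular":[[0,0,0],[0,0,0],[0,0,0],[0,0,0],[0,0,0],[0,0,0],[0,0,0],[0,0,0],[0,0,0],[0,0,0],[0,0,0],[0,0,0],[0,0,0],[0,0,0]],"delta_pos":[[0,0,0.03],[0,0,0.08],[0,0,0.15],[0,0,0.25],[0,0,0.35],[0,0,0.4],[0,-0.15,0.4],[0,-0.3,0.4],[0,-0.45,0.4],[0,-0.6,0.4],[0,-0.75,0.4],[0,-0.75,0.4],[0,-0.75,0.4],[0,-0.75,0.4]],"fingers":[-0.6,-0.6,-0.6,-0.6,-0.6,-0.6,-0.6,-0.6,-0.6,-0.6,-0.6,-0.6,-0.6,-0.6]}'
python3 - <<'E'
from h import *
I={}
for n,(x,y) in {'scene':(320,230),'top':(230,165)}.items():
    c=cap(n);I[n]=cv2.resize(c['img'][y:y+60,x:x+60,::-1],None,fx=6.6,fy=6.6,interpolation=cv2.INTER_CUBIC)
    P=cloud(c)[y:y+60,x:x+60].reshape(-1,3)
    for lo,hi in((134,160),(160,200)):
        m=(P[:,2]>lo)&(P[:,2]<hi)&(P[:,0]<560)
        if m.any():print(n,lo,m.sum(),P[m].mean(0).round(1),P[m,2].max().round(1))
cv2.imwrite('pics/c7.png',np.hstack(list(I.values())))
E
```

```text
t: 20.45
tool_pos: [515.8, 200.8, 131.6]
tool_rot: [0.0, 0.18, 0.984, 0.0]
force: [-0.6, -0.5, -0.5]
opening: 73.1
grip_force: 0.0
t: 22.2
tool_pos: [515.9, -98.0, 292.0]
tool_rot: [0.0, 0.179, 0.984, 0.0]
force: [-0.3, 0.0, 0.2]
opening: 74.5
grip_force: 0.0
scene 134 103 [522.  204.7 148.2] 160.0
scene 160 131 [521.8 203.  171.8] 182.5
top 134 25 [515.5 192.4 147.7] 158.8
top 160 55 [514.3 196.4 174.5] 188.1
```

View pics/c7.png

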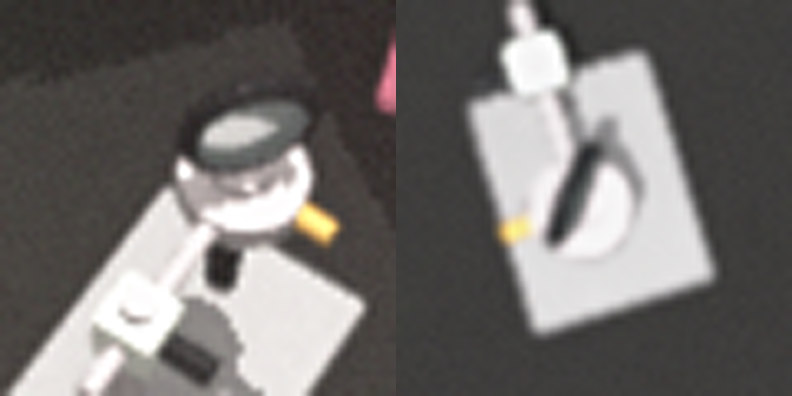

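The crop shows the lens upright on the ring at scene (357,250), with the handle's end visible below the ring. Its top is at 182.5 mm (182 expected when fully home), and the arm is clear.

```bash
python3 -c "
from rig import ctrl
print(ctrl.finish_job())"
```

```text
the job is handed in; nothing more can be done
None
```

The magnifier hangs in the grey ring stand with its collar on the ring and the lens upright, and I've handed the job in; wrist forces read between moves stayed below about 25 N, and no verdict was shown.

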